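# Start the flange nut on the board holder's stud

### The job

Pick the big brass flange nut out of the parts tray, set it flange down over the upright stud of the blue board holder, back it off (anticlockwise seen from above) until you feel the thread drop in, then turn it on clockwise about half a turn and leave it there, level on the stud. Do it gently: never press hard or force a nut that jams, and do not disturb the other things on the bench.

Things in the scene. Friction and masses are not known exactly. Their poses are not given: they have to be found in the camera images.
- nut: Loose brass flange nut, about 150 g, flange down in the grey tray. Origin: centre of its underside; z up its axis. 28 high: round flange 56 across and 5 thick, above it a hexagon 42 across flats, flats facing own +x and every 60 degrees. Hole 21 across at the top, lower 20 bored out to 30, with two inward lugs (2.5 thick, 3.8 wide, 21 between tips) at the underside on own +x and -x. All mm.
- holder: Fixed blue base plate 150 x 130 x 12 mm with an upright steel stud at its centre and, from 70 mm out on its +x side, a low tray with a green circuit board (nothing above 34 mm). Origin: centre of the plate's underside, on the stud's axis, z up. Axes do not tell which way the thread's entry gaps face: that differs each time and must be found by feel.
- stud_tip (a point): Centre of the stud's top end, 69 mm above the holder's origin. Smooth 18 mm pilot, its top 7 mm coned to 10 mm, reaching 33 mm up from the thread's top; it guides the nut with 1.5 mm play all round.
- thread_top (a point): Centre of the flat top of the 27 mm two-start thread, 36 mm above the holder's origin. Set down, the lugs rest here (nut origin at this height) unless over a gap. Two opposite gaps, 50 degrees wide (a lug takes 18), cut it. On each gap's anticlockwise side a 6 degree wide, 2.5 mm high rib blocks clockwise turning; lugs on the ribs hold the nut 2.5 mm up and fall off to the flat: not the drop.
- entry_floor (a point): Point on the stud's axis 30.5 mm above the holder's origin: the nut's origin is here, within 1 mm, once its lugs have dropped into the gaps, at most half a turn of backing off from any start. From there clockwise turning (seen from above; right-hand thread) lowers it 15.7 mm a turn (2.5 mm per radian), with 1.5 mm up-down play; the thread ends 0.65 turn after the gap.
- tray: Fixed grey parts tray 200 x 200 mm, 4 mm floor, rim 10 mm high, open above. Origin: centre of its underside. Washer, spacer and small nut lie in its corners.
- washer: Loose steel washer, 32 mm across, 5 mm high, bystander in the tray.
- spacer: Loose dark steel spacer, 18 mm across and high, bystander in the tray.
- smallnut: Loose small steel nut, 22 mm across flats, 10 mm high, bystander in the tray.
- driver: Loose orange screwdriver, bystander on the bench.
- brush: Loose brush, bystander at the back of the bench.
- flux: Loose amber bottle, 44 mm wide, 90 mm high, bystander at the back.
- meter: Loose grey hand meter 150 x 75 x 32 mm, bystander at the right.
- spareboard: Loose green circuit board 120 x 90 mm, bystander at the left.
Mind the look-alikes: they are no part of the job. What is meant by the nut is not orange, and is the smaller of those in its own colour.

How it is judged:
By the outcome, as a careful person would: the job done as asked, in the order asked, and still so for the second after the job is handed in, with the robot touching nothing.
It also fails if it takes over 58 s, if anything falls off the work surface, if the arm or the gripper's body presses on something with over 40 N, if the wrist force passes 120 N, or if a joint passes its speed limit or range.

### The arm

A 7-joint arm with a two-finger parallel gripper is mounted at the origin on the work surface. World frame = base frame: x ahead of the robot, y to its left, z up, the work surface at z = 0. Lengths are in mm, angles in rad, forces in N, time in s.
With the tool pointing down it reaches from about 425 to 1025 mm from the base axis. Payload 3.6 kg.
Tool frame: the origin (TCP) lies at the very end of the fingers, on their centre line; the grasp point (between the pads) lies 19 mm behind it; x points along the fingers, y is the direction in which the jaws open and shut, and the axes are right-handed (so a half turn about x gives the same grasp; the last joint's range is limited). The gripper opens to 85 mm and grips with 20 to 120 N. Pads are 22 mm wide; open, the fingers measure 114 mm over their backs; the gripper's body (76 mm by 85 mm) begins 54 mm behind the grasp point. The pads swing forward as they close: fully open they stand 13 mm farther back than shut.
Start: joints at [1.153, 0.591, 0.048, 1.609, -0.033, 0.943, -0.034], TCP at [230.676, -687.327, 231.302] pointing down, gripper open.
Joint ranges: [-2.69, 2.69], [-0.47, 2.24], [-1.27, 1.36], [0.19, 2.51], [-1.53, 4.68], [0.08, 2.07], [-3.09, 3.09]. Speed limits (rad/s): [2.57, 2.57, 3.14, 3.14, 3.14, 3.14, 3.14].

### API

Orientations are given as a unit quaternion [x, y, z, w].
In Python, from station import ctrl gives the robot as it stands.
- The arm moves only by the shell command python3 -m creep 'ROWS' [OPENING] [FORCE]. ROWS is JSON, a list that holds one entry, the list of rows, each a list of 4 numbers: the shift along the world's x, y, z in cm, then the turn about the world's z in rad. A call has 1 to 10 rows; each row shifts and turns the pose as measured when the row begins; what a row does not reach is not made up. A row lasts 1/12 s, in which the tool goes at most 41.7 mm and 7.16 degrees, less where a joint would pass 70% of its speed; a pose out of reach is approached as far as the arm can. A call with a gripper value outside its range is refused whole. OPENING is the closure, from 0 (fully open) to 1 (shut), set as the call begins (- or left out, the last holds). The fingers move at their own pace and stop on an object; FORCE is the grip in N (left out, the last holds). Time passes only in rows, so rows that do not move let the fingers close. It gives the time, the measured TCP pose, the force and the opening at its end, in the units of the state.
- ctrl.get_obs(): the state, without advancing time (a new reading comes with each control period).
- ctrl.grab_frame(name): name is "side" or "top"; returns the picture (420x560x3 uint8, red, green, blue); there is no depth.
- ctrl.camera_params(name): a dict with "mtx" (3x3 intrinsics, pixels), "R" (3x3) and "t" (3): a world point X has camera coordinates R X + t. Camera axes: x right, y down, z forward; pixel columns grow to the right and rows downward; lengths in mm; the calibration is good to about 2 mm. A picture is of the moment at which its call begins. camera_params takes no time and is no camera call.
- ctrl.finish_job(): hands the job in, once; it reports no verdict.
Trained networks look in the newest picture that a camera, given by its name, has taken for a name from the list of things; names that differ only in an ending like _2 or _b are one class to them, and where a whole thing is asked for, a point or a joint stands for the part that bears it (a point fixed in the world has none). Each returns a list of dicts, best first, with "conf" (0 to 1); they miss things now and then, are a little off and sometimes report something else, mostly with a low value. They report only what shows in the picture. A call takes as long as a camera call. They do not tell look-alikes from the thing itself.
- ctrl.look_for(camera, thing): "box" ([left, top, width, height] in pixels, round what is visible of it).
- ctrl.regions_of(camera, thing): "pixels" (420x560 bool, what is visible of it) and "box" ([left, top, width, height] in pixels, round what is visible of it).
The state is a dict: "time_s": time; "q": joint angles; "qvel": joint speeds; "tau": joint torques, N m; "tool_pos": TCP position; "tcp_rot": TCP orientation; "ft_force": force on the tool from outside, world axes, zero at the start; "moment": the same for the moment, N m; "grip_width": finger opening in mm.
Only numpy, scipy, OpenCV 4.12 (cv2) and the standard library are available. Lean on these libraries where they do the work, as an engineer would, in place of code of your own. Each camera call takes 0.05 s, during which the arm holds its last target.

## Working session

There is one attempt and no reset: what is moved stays moved. The work goes in short steps, Python scripts to look and compute and a shell command to move; the robot and the scene stay as the last step left them, time stands still between calls to the robot, and variables do not carry over. Pictures are saved under pics/ and viewed, and the job is handed in when it is done.

```bash
ls; mkdir -p pics; python3 - <<'E'
from station import ctrl
import cv2
print(ctrl.get_obs())
for n in("top","side"):
    im=ctrl.grab_frame(n); cv2.imwrite(f"pics/{n}0.png",im[:,:,::-1])
    p=ctrl.camera_params(n); print(n,p)
E
```

```text
pics
{'time_s': 0.0, 'q': array([ 1.15350695,  0.59212266,  0.04832688,  1.60981164, -0.03331463,
        0.94268301, -0.03368395]), 'qvel': array([-0.00056043, -0.00284102,  0.00084066,  0.00034338, -0.00044708,
        0.00227539, -0.00037266]), 'tau': array([ 3.57213794e-04, -5.48686910e+01,  1.54653624e+00, -1.98125356e+01,
        9.37953824e-03,  8.74049583e-03, -7.89644275e-06]), 'tool_pos': array([ 230.40237739, -686.55693734,  230.14307627]), 'tcp_rot': array([-0.69768496, -0.11476595,  0.69802749, -0.11323467]), 'ft_force': array([ 1.13924066, -0.03996296,  0.24150307]), 'moment': array([ 0.01748174,  0.00188033, -0.01694409]), 'grip_width': 85.48462300127416}
top {'mtx': array([[511.02598252,   0.        , 278.40565107],
       [  0.        , 511.02598252, 208.44664645],
       [  0.        ,   0.        ,   1.        ]]), 'R': array([[-0.01872873, -0.99974035, -0.0129796 ],
       [-0.99653886,  0.0197172 , -0.08075595],
       [ 0.0809909 ,  0.01142222, -0.99664939]]), 't': array([  56.47113002,  571.91623092, 1887.48261305])}
side {'mtx': array([[472.33827282,   0.        , 278.38646051],
       [  0.        , 472.33827282, 204.68815409],
       [  0.        ,   0.        ,   1.        ]]), 'R': array([[-0.8108173 , -0.58501698,  0.01817819],
       [-0.40914009,  0.54430043, -0.73235335],
       [ 0.41854475, -0.60124219, -0.6806821 ]]), 't': array([ 483.20824329,  271.83998387, 1121.76406645])}
```

View pics/top0.png

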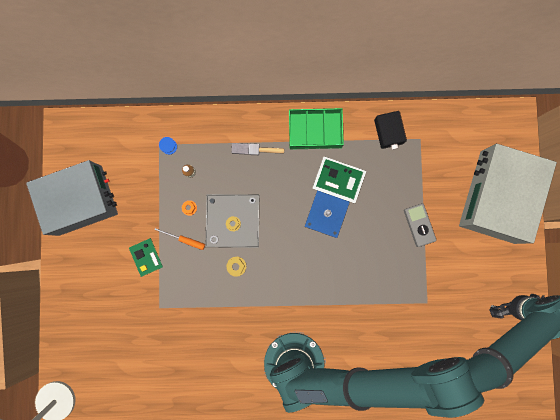

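View pics/side0.png

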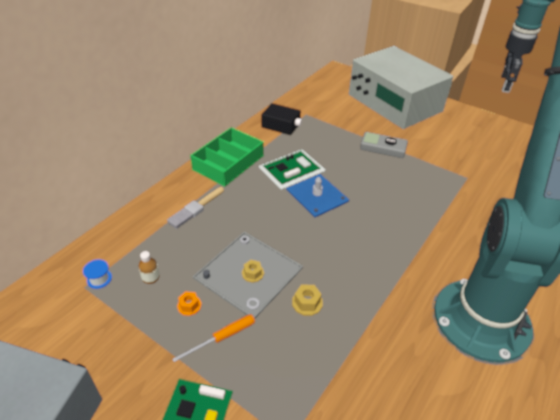

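Candidates in the top picture are the orange nut at (189,208), the brass nut in the grey tray at (233,223), and a larger brass nut on the mat at (236,266). The one in the tray fits: it is brass, the smaller of the two, and in the tray. I'll confirm that in a crop and measure it.

```bash
cat > h.py <<'E'
import numpy as np, cv2
from station import ctrl
def ray(n,px,z):
    p=ctrl.camera_params(n); K,R,t=np.array(p["mtx"]),np.array(p["R"]),np.array(p["t"])
    d=R.T@np.linalg.solve(K,[px[0],px[1],1.]); c=-R.T@t
    return c+d*(z-c[2])/d[2]
def proj(n,X):
    p=ctrl.camera_params(n); x=np.array(p["mtx"])@(np.array(p["R"])@np.array(X,float)+np.array(p["t"]))
    return x[:2]/x[2]
def tri(obs):
    A=[];b=[]
    for n,px in obs:
        p=ctrl.camera_params(n); K,R,t=np.array(p["mtx"]),np.array(p["R"]),np.array(p["t"])
        d=R.T@np.linalg.solve(K,[px[0],px[1],1.]); d/=np.linalg.norm(d); c=-R.T@t
        M=np.eye(3)-np.outer(d,d); A.append(M); b.append(M@c)
    return np.linalg.lstsq(np.vstack(A),np.hstack(b),rcond=None)[0]
E
python3 - <<'E'
from h import *
for n in("top","side"):
    im=ctrl.grab_frame(n)
    for th in("nut","holder","stud_tip","tray"):
        for r in ctrl.regions_of(n,th)[:4]:
            m=r["pixels"]; ys,xs=np.nonzero(m); print(n,th,round(r["conf"],2),np.round(r["box"],1),m.sum(),xs.mean().round(1),ys.mean().round(1))
    if n=="top":
        a=im[185:285,175:275]; b=im[150:250,290:390]
    else:
        a=im[225:325,200:340]; b=im[140:240,250:390]
    o=np.hstack([cv2.resize(v[:,:,::-1],None,fx=4 if n=="top" else 2.8,fy=4 if n=="top" else 2.8,interpolation=cv2.INTER_CUBIC) for v in(a,b)])
    cv2.imwrite(f"pics/crop_{n}.png",o)
E
```

```text
top nut 0.78 [227.5 258.3  18.2  18.7] 270 236.3 266.1
top nut 0.69 [228.3 212.4   9.9  17.9] 147 232.9 223.6
top nut 0.61 [181.2 201.   15.1  17.2] 155 188.8 207.7
top nut 0.33 [182.8 166.3  11.1  11.5] 140 188.1 170.7
top holder 0.79 [305.5 155.9  60.2  80.2] 2866 333.2 195.3
top stud_tip 0.77 [304.8 158.1  62.5  78.6] 2878 333.4 195.6
top tray 0.82 [208.1 192.   51.9  59.8] 2752 232.5 220.3
side nut 0.94 [241.9 259.5  19.4  22.5] 397 252.0 270.0
side nut 0.81 [178.6 289.8  23.6  26.9] 478 188.5 303.8
side nut 0.58 [288.8 280.9  31.4  39.5] 747 307.2 300.1
side nut 0.51 [175.2 314.6  79.5  45.4] 630 225.1 332.2
side holder 0.64 [262.1 151.4  85.5  65.4] 2815 305.0 182.2
side stud_tip 0.89 [259.7 149.9  88.3  67.5] 2913 304.7 182.1
side tray 0.83 [190.  232.5 112.4  82.5] 4218 248.3 273.9
side tray 0.41 [259.3 145.9  90.2  71.4] 2983 304.8 182.2
```

View pics/crop_top.png

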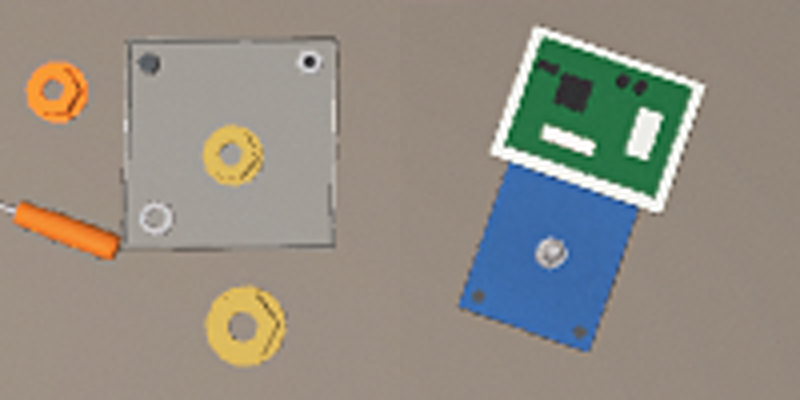

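View pics/crop_side.png

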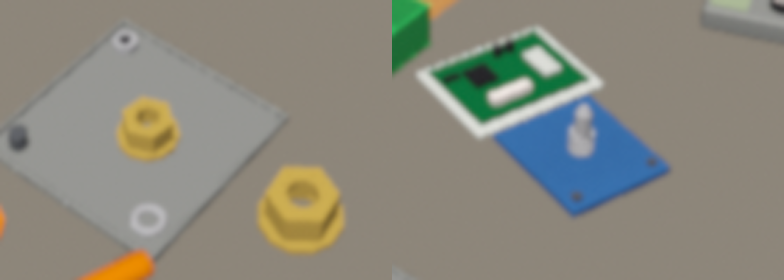

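```bash
cat > fit.py <<'E'
from h import *
from scipy.optimize import minimize
S=8
def polys(x,y,z0,yaw):
    a=np.linspace(0,2*np.pi,48,endpoint=False)
    fl=[np.c_[x+28*np.cos(a),y+28*np.sin(a),0*a+z0+h] for h in(0,5)]
    b=yaw+np.pi/6+np.arange(6)*np.pi/3; r=21/np.cos(np.pi/6)
    hx=[np.c_[x+r*np.cos(b),y+r*np.sin(b),0*b+z0+h] for h in(5,28)]
    return fl,hx
def P(n,pts): return np.array([proj(n,p) for p in pts])
def hull(n,L): return cv2.convexHull(P(n,np.vstack(L)).astype(np.float32))
def sil(n,par,z0,box):
    fl,hx=polys(par[0],par[1],z0,par[2]); m=np.zeros((box[3]*S,box[2]*S),np.uint8)
    for L in(fl,hx):
        h=(hull(n,L)[:,0]+0.5-[box[0],box[1]])*S-0.5
        cv2.fillPoly(m,[np.round(h*16).astype(np.int32)],255,shift=4)
    return cv2.resize(m,(box[2],box[3]),interpolation=cv2.INTER_AREA)/255.
E
python3 - <<'E'
from fit import *
boxes={"top":[215,205,36,36],"side":[232,248,42,46]}
W={}
for n,b in boxes.items():
    im=ctrl.grab_frame(n); c=im[b[1]:b[1]+b[3],b[0]:b[0]+b[2]].astype(float)
    f=c[:,:,0]-c[:,:,2]; bg=np.median(f); W[n]=np.clip((f-bg)/(0.75*np.percentile(f,98)-bg),0,1)
    if n=="side": side=im
    ys,xs=np.mgrid[0:b[3],0:b[2]]; m=W[n]
    print(n,m.sum(),(xs*m).sum()/m.sum()+b[0],(ys*m).sum()/m.sum()+b[1])
print("z14",ray("top",(232.9,223.6),12),ray("side",(252,270),14))
for cams in(("top",),("side",),("top","side")):
  for yaw in np.radians([0,10,20,30,40,50]) if cams==("side",) else [0.3]:
    g=lambda q:sum(((sil(n,[q[0],q[1],yaw],4,boxes[n])-W[n])**2).sum() for n in cams)
    x0=ray("side",(252,270),14)[:2]
    r=minimize(g,x0,method="Nelder-Mead",options=dict(xatol=.1,fatol=.01,initial_simplex=[x0,x0+[5,0],x0+[0,5]]))
    print(cams,np.degrees(yaw).round(),r.x.round(1),round(r.fun,2))
    if cams==("side",):
        best=r.x
tiles=[]
for d in(0,15,30,45):
    b=boxes["side"];k=9
    c=cv2.resize(side[b[1]:b[1]+b[3],b[0]:b[0]+b[2],::-1],None,fx=k,fy=k,interpolation=cv2.INTER_CUBIC)
    fl,hx=polys(best[0],best[1],4,np.radians(d))
    if d>=0:
      for L in(hx[1],hx[0],fl[1]):
        q=((P("side",L)+.5-b[:2])*k-.5); cv2.polylines(c,[q.round().astype(np.int32)],True,(255,0,0),1,cv2.LINE_AA)
      for u,v in zip(hx[0],hx[1]):
        q=((P("side",[u,v])+.5-b[:2])*k-.5).round().astype(int); cv2.line(c,tuple(map(int,q[0])),tuple(map(int,q[1])),(255,0,0),1,cv2.LINE_AA)
    cv2.putText(c,str(d),(5,20),0,.6,(0,0,0),1); tiles.append(c)
o=np.vstack([np.hstack(tiles[:2]),np.hstack(tiles[2:])]); o=cv2.resize(o,None,fx=.72,fy=.72,interpolation=cv2.INTER_AREA);print(o.shape)
cv2.imwrite("pics/nutyaw.png",o)
E
```

```text
top 161.01674848397346 232.83699814024723 223.4159049212609
side 419.2105263157895 252.3270000697496 270.97836367440885
z14 [520.1007474  217.61424177  12.        ] [522.38625118 217.02127304  14.        ]Traceback (most recent call last):
  File "<stdin>", line 15, in <module>
    res = _minimize_neldermead(fun, x0, args, callback, bounds=bounds,
                               **options)
    fxc = func(xc)
    fx = function(np.copy(x), *(wrapper_args + args))
  File "<stdin>", line 13, in <lambda>
  File "<stdin>", line 13, in <genexpr>
  File "fit.py", line 15, in sil
    h=(hull(n,L)[:,0]+0.5-[box[0],box[1]])*S-0.5
       ~~~~^^^^^
  File "fit.py", line 11, in hull
    def hull(n,L): return cv2.convexHull(P(n,np.vstack(L)).astype(np.float32))
                                         ~^^^^^^^^^^^^^^^^
  File "fit.py", line 10, in P
    def P(n,pts): return np.array([proj(n,p) for p in pts])
                                   ~~~~^^^^^
  File "h.py", line 8, in proj
    p=ctrl.camera_params(n); x=np.array(p["mtx"])@(np.array(p["R"])@np.array(X,float)+np.array(p["t"]))
ValueError: time passes only in moves, steps and waits
```

```bash
python3 - <<'E'
import re
s=open("h.py").read()
s=s.replace("def ray","_c={}\ndef cp(n):\n    if n not in _c: _c[n]=ctrl.camera_params(n)\n    return _c[n]\ndef ray",1).replace("p=ctrl.camera_params(n)","p=cp(n)")
open("h.py","w").write(s)
E
cat > nutfit.py <<'E'
from fit import *
boxes={"top":[215,205,36,36],"side":[232,248,42,46]}
W={}
for n,b in boxes.items():
    im=cv2.imread(f"pics/{n}0.png")[:,:,::-1]; c=im[b[1]:b[1]+b[3],b[0]:b[0]+b[2]].astype(float)
    f=c[:,:,0]-c[:,:,2]; bg=np.median(f); W[n]=np.clip((f-bg)/(0.75*np.percentile(f,98)-bg),0,1)
    if n=="side": side=im
for cams in(("top",),("side",),("top","side")):
  for yaw in np.radians([0,10,20,30,40,50]) if cams==("side",) else [0.3]:
    g=lambda q:sum(((sil(n,[q[0],q[1],yaw],4,boxes[n])-W[n])**2).sum() for n in cams)
    x0=ray("side",(252,270),14)[:2]
    r=minimize(g,x0,method="Nelder-Mead",options=dict(xatol=.1,fatol=.01,initial_simplex=[x0,x0+[5,0],x0+[0,5]]))
    print(cams,np.degrees(yaw).round(),r.x.round(1),round(r.fun,2))
    if cams==("side",):
        best=r.x
tiles=[]
for d in(0,15,30,45):
    b=boxes["side"];k=9
    c=cv2.resize(side[b[1]:b[1]+b[3],b[0]:b[0]+b[2],::-1],None,fx=k,fy=k,interpolation=cv2.INTER_CUBIC)
    fl,hx=polys(best[0],best[1],4,np.radians(d))
    for L in(hx[1],hx[0],fl[1]):
        q=((P("side",L)+.5-b[:2])*k-.5); cv2.polylines(c,[q.round().astype(np.int32)],True,(255,0,0),1,cv2.LINE_AA)
    for u,v in zip(hx[0],hx[1]):
        q=((P("side",[u,v])+.5-b[:2])*k-.5).round().astype(int); cv2.line(c,tuple(map(int,q[0])),tuple(map(int,q[1])),(255,0,0),1,cv2.LINE_AA)
    cv2.putText(c,str(d),(5,20),0,.6,(0,0,0),1); tiles.append(c)
o=np.vstack([np.hstack(tiles[:2]),np.hstack(tiles[2:])]); o=cv2.resize(o,None,fx=.72,fy=.72,interpolation=cv2.INTER_AREA);print(o.shape)
cv2.imwrite("pics/nutyaw.png",o)
E
python3 nutfit.py
```

```text
('top',) 17.0 [521.1 218.7] 23.01
('side',) 0.0 [520.1 218. ] 7.7
('side',) 10.0 [520.1 218.8] 9.4
('side',) 20.0 [520.4 218.6] 9.75
('side',) 30.0 [520.9 218.5] 9.09
('side',) 40.0 [520.3 218.5] 8.1
('side',) 50.0 [520.2 218.4] 6.43
('top', 'side') 17.0 [520.8 218.4] 33.54
(596, 544, 3)
```

View pics/nutyaw.png

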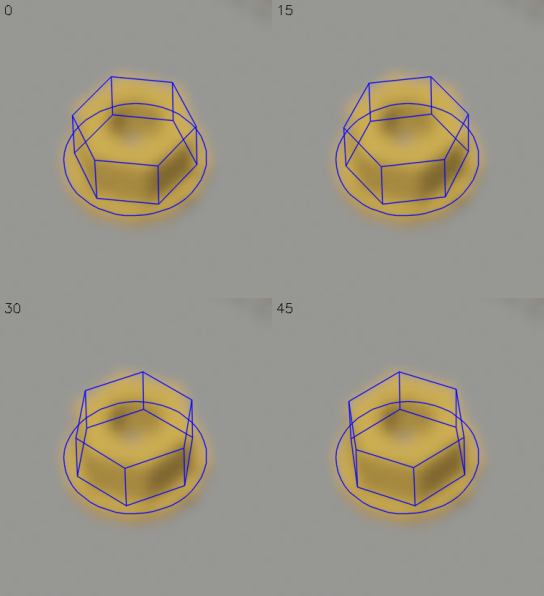

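```bash
python3 - <<'E'
from fit import *
print("tri tip",tri([("top",(327.7,213)),("side",(318.2,178.5))]))
top=cv2.imread("pics/top0.png");side=cv2.imread("pics/side0.png")
# fit cylinders of stud: pilot(18, 36..62, cone to 10 at 69), thread 27 12..36 as silhouette of grey in blue
def sub(n,im,b):
    c=im[b[1]:b[1]+b[3],b[0]:b[0]+b[2]].astype(float); return c
B={"top":[316,203,24,20],"side":[306,170,26,34]}
I={"top":top,"side":side}; W={}
for n,b in B.items():
    c=sub(n,I[n],b); f=c[:,:,2]  # red: grey high, blue low
    lo,hi=np.percentile(f,20),np.percentile(f,99)
    W[n]=np.clip((f-lo)/(0.7*(hi-lo)),0,1); print(n,lo,hi,W[n].sum())
a=np.linspace(0,2*np.pi,32,endpoint=False)
def ring(x,y,r,z): return np.c_[x+r*np.cos(a),y+r*np.sin(a),0*a+z]
def studsil(n,q,b):
    m=np.zeros((b[3]*S,b[2]*S),np.uint8)
    for L in((ring(*q,13.5,12),ring(*q,13.5,36)),(ring(*q,9,36),ring(*q,9,62),ring(*q,5,69))):
        h=(hull(n,L)[:,0]+.5-b[:2])*S-.5
        cv2.fillPoly(m,[np.round(h*16).astype(np.int32)],255,shift=4)
    return cv2.resize(m,(b[2],b[3]),interpolation=cv2.INTER_AREA)/255.
for cams in(("top",),("side",),("top","side")):
    g=lambda q:sum(((studsil(n,q,B[n])-W[n])**2).sum() for n in cams)
    x0=np.array([560.,-125])
    x0=tri([("top",(327.7,213)),("side",(318.2,178.5))])[:2]
    r=minimize(g,x0,method="Nelder-Mead",options=dict(xatol=.1,fatol=.01,initial_simplex=[x0,x0+[5,0],x0+[0,5]])); print(cams,r.x.round(1),r.fun.round(2))
# plate corners
q=r.x; k=16; out=[]
for n,b in(("top",[296,150,76,92]),("side",[256,146,96,76])):
    k=6 if n=="top" else 5
    c=cv2.resize(I[n][b[1]:b[1]+b[3],b[0]:b[0]+b[2]],None,fx=k,fy=k,interpolation=cv2.INTER_CUBIC)
    for rr,z in((13.5,12),(13.5,36),(9,36),(9,62),(5,69)):
        p=((P(n,ring(*q,rr,z))+.5-b[:2])*k-.5); cv2.polylines(c,[p.round().astype(np.int32)],True,(0,0,255),1,cv2.LINE_AA)
    th=np.radians(-20); R=np.array([[np.cos(th),-np.sin(th)],[np.sin(th),np.cos(th)]])
    for z in (12,):
        L=np.array([[-75,-65],[75,-65],[75,65],[-75,65]])@R.T+q; L=np.c_[L,[z]*4]
        p=((P(n,L)+.5-b[:2])*k-.5); cv2.polylines(c,[p.round().astype(np.int32)],True,(0,255,255),1,cv2.LINE_AA)
    cv2.imwrite(f"pics/stud_{n}.png",c)
tiles=[]
for d in(47,51,55,59):
    b=[232,248,42,46];k=9
    c=cv2.resize(side[b[1]:b[1]+b[3],b[0]:b[0]+b[2]],None,fx=k,fy=k,interpolation=cv2.INTER_CUBIC)
    fl,hx=polys(520.3,218.3,4,np.radians(d))
    for L in(hx[1],hx[0],fl[1]):
        p=((P("side",L)+.5-b[:2])*k-.5); cv2.polylines(c,[p.round().astype(np.int32)],True,(255,0,0),1,cv2.LINE_AA)
    for u,v in zip(hx[0],hx[1]):
        p=((P("side",[u,v])+.5-b[:2])*k-.5).round().astype(int); cv2.line(c,tuple(map(int,p[0])),tuple(map(int,p[1])),(255,0,0),1,cv2.LINE_AA)
    cv2.putText(c,str(d),(5,20),0,.6,(0,0,0),1); tiles.append(c)
o=np.vstack([np.hstack(tiles[:2]),np.hstack(tiles[2:])]); o=cv2.resize(o,None,fx=.72,fy=.72,interpolation=cv2.INTER_AREA)
cv2.imwrite("pics/nutyaw2.png",o)
E
```

```text
tri tip [ 549.49823757 -134.01989551   69.35998731]
top 59.0 198.41999999999996 52.24938008484129
side 55.0 214.0 317.48158131177
('top',) [ 552.7 -136.5] 1.48
('side',) [ 551.7 -136.8] 148.66
('top', 'side') [ 552.3 -137. ] 150.9
```

View pics/stud_top.png

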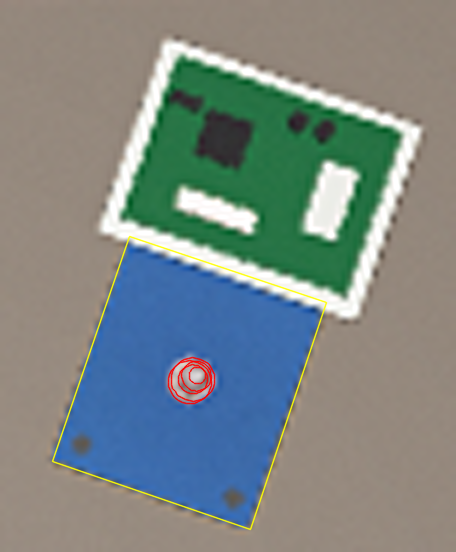

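View pics/stud_side.png

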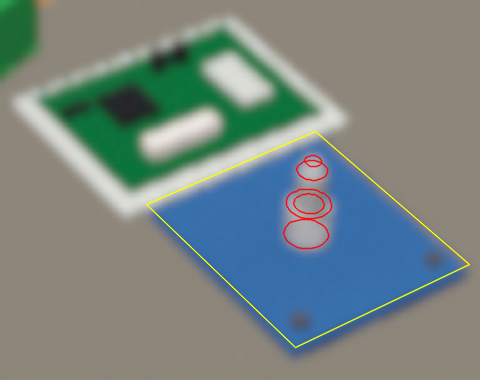

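View pics/nutyaw2.png

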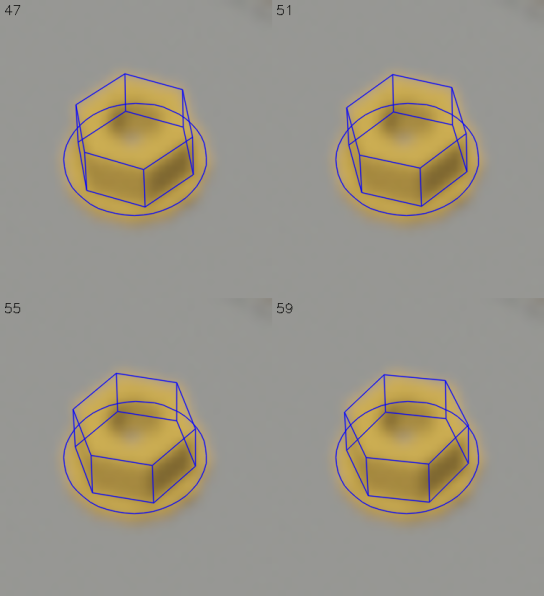

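```bash
cat > st.py <<'E'
import numpy as np
from station import ctrl
from scipy.spatial.transform import Rotation as R
def st():
    o=ctrl.get_obs(); m=R.from_quat(o["tcp_rot"]).as_matrix()
    print("t",round(o["time_s"],2),"pos",o["tool_pos"].round(1),"jaw",np.degrees(np.arctan2(m[1,1],m[0,1])).round(1),"xax",m[:,0].round(3),"F",o["ft_force"].round(1),"M",o["moment"].round(2),"w",round(o["grip_width"],1),"q",o["q"].round(2))
if __name__=="__main__": st()
E
python3 st.py; python3 -m creep '[[[0,0,0,0.1],[0,0,0,0.1]]]' 0 30; python3 st.py
```

```text
t 0.7 pos [ 230.7 -687.3  231.3] jaw -71.4 xax [-0. -0. -1.] F [0.5 0.7 0.3] M [-0.04 -0.    0.04] w 85.3 q [ 1.15  0.59  0.05  1.61 -0.03  0.94 -0.03]
time_s: 0.87
tool_pos: [230.9, -687.3, 231.4]
tcp_rot: [-0.682, -0.185, 0.683, -0.185]
ft_force: [0.1, 1.1, 0.3]
grip_width: 85.4
t 0.87 pos [ 230.9 -687.3  231.4] jaw -59.6 xax [-0.001 -0.    -1.   ] F [0.1 1.1 0.3] M [ 0.   -0.04 -0.  ] w 85.4 q [ 1.19  0.59 -0.01  1.61  0.    0.94  0.14]
```

```bash
python3 -m creep '[[[2.6,3.2,0,-0.05],[2.6,3.2,0,-0.05],[2.6,3.2,0,-0.05],[2.6,3.2,0,0],[2.6,3.2,0,0],[2.6,3.2,0,0],[2.6,3.2,0,0],[2.6,3.2,0,0],[2.6,3.2,0,0],[2.6,3.2,0,0]]]'; python3 -m creep '[[[0.4,4.1,0,0],[0.4,4.1,0,0],[0.4,4.1,0,0],[0.4,4.1,0,0],[0.4,4.1,0,0],[0.4,4.1,0,0],[0.4,4.1,0,0],[0.4,4.1,0,0],[0.4,4.1,0,0],[0.4,4.1,0,0]]]'; python3 st.py
```

```text
time_s: 1.7
tool_pos: [480.0, -371.6, 233.4]
tcp_rot: [-0.694, -0.118, 0.699, -0.127]
ft_force: [0.7, 0.0, 0.2]
grip_width: 85.3
time_s: 2.53
tool_pos: [527.7, 42.2, 237.4]
tcp_rot: [0.699, 0.117, -0.693, 0.13]
ft_force: [1.6, -0.6, -0.3]
grip_width: 85.3
t 2.53 pos [527.7  42.2 237.4] jaw -69.9 xax [ 0.011 -0.017 -1.   ] F [ 1.6 -0.6 -0.3] M [ 0.01 -0.05 -0.  ] w 85.3 q [-0.12  0.34 -0.07  2.05  0.06  0.75 -1.45]
```

```bash
python3 -m creep '[[[-0.15,3.6,-1.5,0.007],[-0.15,3.6,-1.5,0.007],[-0.15,3.6,-1.5,0.007],[-0.15,3.6,-1.5,0.007],[-0.1,2.5,-1.5,0],[0,0.5,-1.5,0],[0,0,0,0]]]'; python3 st.py
```

```text
time_s: 3.12
tool_pos: [523.1, 240.7, 148.7]
tcp_rot: [0.702, 0.136, -0.684, 0.143]
ft_force: [0.1, -2.2, -0.3]
grip_width: 85.3
t 3.12 pos [523.1 240.7 148.7] jaw -67.3 xax [ 0.027 -0.004 -1.   ] F [ 0.1 -2.2 -0.3] M [ 0.01  0.06 -0.03] w 85.3 q [-0.45  0.51 -0.09  2.03  0.11  0.59 -1.8 ]
```

```bash
python3 -m creep '[[[-0.1,-1.0,-1,0],[-0.1,-0.8,-1,0],[0,-0.4,-1,0],[0,0,0,0],[0,0,0,0]]]'; python3 st.py
```

```text
time_s: 3.53
tool_pos: [522.9, 218.0, 119.9]
tcp_rot: [0.703, 0.136, -0.683, 0.143]
ft_force: [0.4, 0.6, 0.1]
grip_width: 85.6
t 3.53 pos [522.9 218.  119.9] jaw -67.3 xax [ 0.03  -0.003 -1.   ] F [0.4 0.6 0.1] M [ 0.03  0.03 -0.04] w 85.6 q [-0.42  0.54 -0.09  2.07  0.13  0.51 -1.78]
```

```bash
python3 -m creep '[[[-0.2,0.05,-1.5,0],[0,0,-1.5,0],[0,0,-1.5,0],[0,0,0,0],[0,0,0,0]]]'; python3 st.py; python3 - <<'E'
from h import *
ctrl.grab_frame
a=ctrl.grab_frame("top")[170:270,180:290]; b=ctrl.grab_frame("side")[190:310,190:330]
a=cv2.resize(a,(440,400),interpolation=cv2.INTER_CUBIC)
b=cv2.resize(b,(467,400),interpolation=cv2.INTER_CUBIC)
o=np.hstack([a,b]);o=cv2.resize(o,None,fx=.88,fy=.88);cv2.imwrite("pics/appr.png",o[:,:,::-1])
E
```

```text
time_s: 3.95
tool_pos: [526.1, 217.9, 78.6]
tcp_rot: [0.707, 0.135, -0.68, 0.14]
ft_force: [-0.1, -0.8, 0.1]
grip_width: 85.3
t 3.95 pos [526.1 217.9  78.6] jaw -67.6 xax [ 0.039  0.    -0.999] F [-0.1 -0.8  0.1] M [0.03 0.06 0.  ] w 85.3 q [-0.43  0.61 -0.07  2.09  0.14  0.42 -1.8 ]
```

View pics/appr.png

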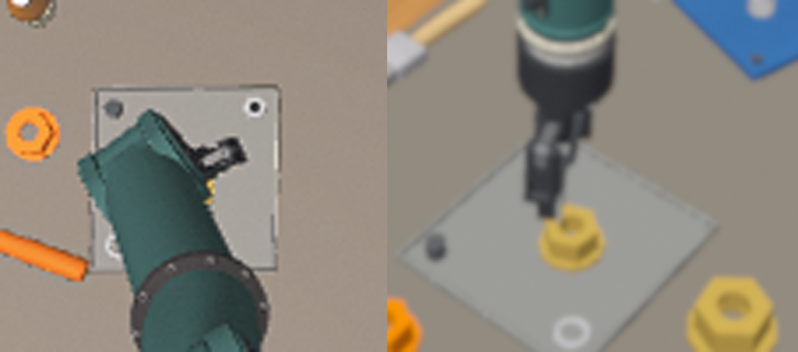

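```bash
python3 -m creep '[[[0,0,0.5,0],[0,0,0.5,0],[0,0,0.5,0],[0,0,0.5,0],[0,0,0.5,0],[0,0,0.5,0]]]'; python3 st.py;  python3 -m creep '[[[-1.0,0,0,0],[0,0,0,0],[0,0,0,0]]]'; python3 st.py
```

```text
time_s: 4.55
tool_pos: [527.7, 218.8, 115.2]
tcp_rot: [0.709, 0.135, -0.678, 0.139]
ft_force: [-0.3, 0.3, -0.0]
grip_width: 85.3
t 4.55 pos [527.7 218.8 115.2] jaw -67.6 xax [ 0.045  0.003 -0.999] F [-0.3  0.3 -0. ] M [ 0.02  0.01 -0.04] w 85.3 q [-0.42  0.55 -0.08  2.07  0.13  0.49 -1.78]
time_s: 4.8
tool_pos: [517.7, 219.3, 117.5]
tcp_rot: [0.71, 0.136, -0.676, 0.139]
ft_force: [0.7, -1.1, -0.2]
grip_width: 85.1
t 4.8 pos [517.7 219.3 117.5] jaw -67.6 xax [ 0.048  0.005 -0.999] F [ 0.7 -1.1 -0.2] M [ 0.08  0.03 -0.03] w 85.1 q [-0.43  0.54 -0.08  2.09  0.13  0.47 -1.79]
```

```bash
python3 -m creep '[[[0,0,0,0],[0,0,0,0],[0,0,0,0]]]' >/dev/null; python3 st.py;  python3 -m creep '[[[0,0,0,0],[0,0,0,0],[0,0,0,0]]]' >/dev/null; python3 st.py
```

```text
t 5.05 pos [516.5 219.1 116.9] jaw -67.6 xax [ 0.046  0.004 -0.999] F [ 0.3 -0.7 -0.5] M [0.02 0.05 0.03] w 85.3 q [-0.43  0.54 -0.08  2.09  0.13  0.47 -1.79]
t 5.3 pos [516.4 219.  116.2] jaw -67.6 xax [ 0.045  0.003 -0.999] F [-0.2 -0.5 -0.1] M [-0.04  0.02  0.06] w 85.7 q [-0.43  0.54 -0.08  2.09  0.13  0.47 -1.79]
```

```bash
python3 -m creep '[[[1.5,0,0,0],[1.5,0,0,0],[0,0,0,0],[0,0,0,0]]]' >/dev/null; python3 st.py;  python3 -m creep '[[[-1.5,0,0,0],[-1.5,0,0,0],[0,0,0,0],[0,0,0,0]]]' >/dev/null; python3 st.py;python3 -m creep '[[[0,0,3,0],[0,0,0,0],[0,0,0,0]]]' >/dev/null; python3 st.py
```

```text
t 5.63 pos [545.9 218.8 115.5] jaw -67.5 xax [ 0.043  0.002 -0.999] F [ 0.   0.1 -0.2] M [-0.03  0.09  0.  ] w 85.5 q [-0.41  0.57 -0.09  2.03  0.13  0.51 -1.77]
t 5.97 pos [513.5 218.2 115. ] jaw -67.6 xax [ 0.041  0.002 -0.999] F [1.1 1.  1. ] M [ 0.04  0.   -0.05] w 85.4 q [-0.43  0.54 -0.08  2.1   0.13  0.47 -1.8 ]
t 6.22 pos [512.8 218.1 145.1] jaw -67.5 xax [ 0.039  0.001 -0.999] F [ 0.1 -0.3  0.1] M [-0.01  0.06  0.01] w 85.5 q [-0.43  0.49 -0.09  2.08  0.12  0.54 -1.78]
```

```bash
python3 -m creep '[[[0.8,0,-3,0],[0,0,0,0],[0,0,-3,0],[0,0,0,0],[0,0,-3,0],[0,0,0,0],[0,0,0,0]]]' >/dev/null; python3 st.py
```

```text
t 6.8 pos [525.7 219.6  57. ] jaw -67.6 xax [ 0.045  0.003 -0.999] F [1.3 0.1 1.1] M [ 0.03  0.03 -0.01] w 85.7 q [-0.44  0.64 -0.06  2.1   0.15  0.36 -1.81]
```

```bash
python3 -m creep '[[[-0.3,-0.1,-1,0],[-0.15,0,-1,0],[-0.1,0,-1,0],[0,0,0,0],[0,0,0,0]]]' >/dev/null; python3 st.py
```

```text
t 7.22 pos [522.5 220.   31.6] jaw -67.6 xax [ 0.054  0.007 -0.999] F [0.8 0.6 0.7] M [ 0.05 -0.05  0.01] w 85.3 q [-0.46  0.68 -0.04  2.12  0.16  0.29 -1.82]
```

```bash
python3 -m creep '[[[-0.15,-0.1,-0.8,0],[-0.1,-0.05,-0.8,0],[0,0,0,0],[0,0,0,0]]]' >/dev/null; python3 st.py
```

```text
t 7.55 pos [520.4 218.7  15.1] jaw -67.6 xax [ 0.055  0.008 -0.998] F [-0.1 -0.5 -0.2] M [ 0.03  0.07 -0.02] w 85.4 q [-0.46  0.71 -0.03  2.13  0.16  0.25 -1.83]
```

```bash
python3 -m creep '[[[0.05,0,-0.5,0],[0,0,0,0],[0,0,0,0]]]' >/dev/null; python3 st.py; python3 - <<'E'
from h import *
b=ctrl.grab_frame("side")[210:310,190:310]
o=cv2.resize(b,(720,600),interpolation=cv2.INTER_CUBIC);cv2.imwrite("pics/pre.png",o[:,:,::-1])
E
```

```text
t 7.8 pos [521.  218.7   9.4] jaw -67.6 xax [ 0.055  0.008 -0.998] F [-0.2  0.3 -0.8] M [-0.03  0.11  0.07] w 85.8 q [-0.46  0.72 -0.03  2.13  0.16  0.24 -1.83]
```

View pics/pre.png

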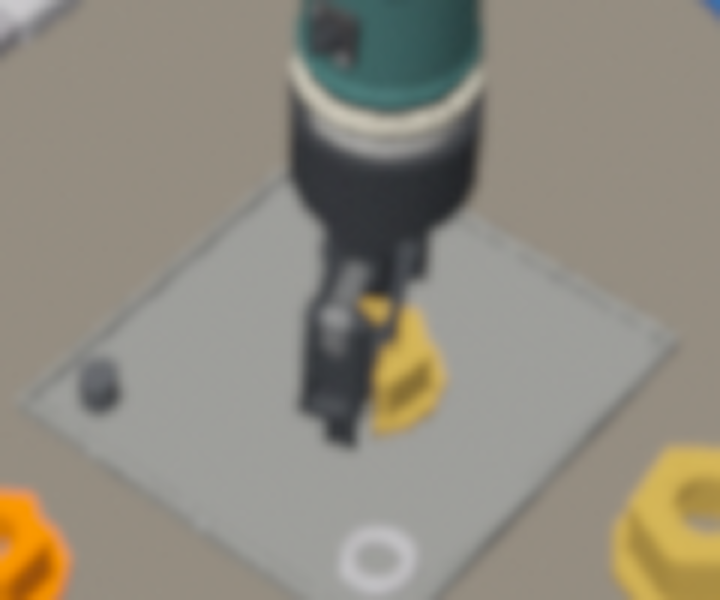

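```bash
python3 -m creep '[[[0,0,0,0],[0,0,0,0],[0,0,0,0]]]' 0.4 25; python3 st.py; python3 -m creep '[[[0,0,0,0],[0,0,0,0],[0,0,0,0],[0,0,0,0]]]' 1 40 ; python3 st.py
```

```text
time_s: 8.1
tool_pos: [521.2, 218.7, 9.6]
tcp_rot: [0.713, 0.136, -0.673, 0.138]
ft_force: [-0.4, -0.5, -0.7]
grip_width: 51.8
t 8.1 pos [521.2 218.7   9.6] jaw -67.6 xax [ 0.056  0.008 -0.998] F [-0.4 -0.5 -0.7] M [-0.01  0.07  0.  ] w 51.8 q [-0.46  0.72 -0.03  2.13  0.16  0.25 -1.83]
time_s: 8.43
tool_pos: [521.3, 218.7, 10.2]
tcp_rot: [0.713, 0.136, -0.673, 0.138]
ft_force: [-0.5, 0.0, -1.0]
grip_width: 41.3
t 8.43 pos [521.3 218.7  10.2] jaw -67.6 xax [ 0.056  0.008 -0.998] F [-0.5  0.  -1. ] M [ 0.    0.08 -0.04] w 41.3 q [-0.46  0.72 -0.03  2.13  0.16  0.25 -1.83]
```

```bash
python3 -m creep '[[[0,0,1,0],[0,0,2,0],[0,0,2.5,0],[0,0,2.5,0],[0,0,2.5,0],[0,0,0,0],[0,0,0,0]]]' ; python3 st.py; python3 - <<'E'
from h import *
b=ctrl.grab_frame("side")[190:310,190:334]
o=cv2.resize(b,(720,600),interpolation=cv2.INTER_CUBIC);cv2.imwrite("pics/lift.png",o[:,:,::-1])
E
```

```text
time_s: 9.02
tool_pos: [518.4, 217.3, 120.8]
tcp_rot: [0.712, 0.136, -0.675, 0.139]
ft_force: [-0.1, 0.1, -2.0]
grip_width: 41.3
t 9.02 pos [518.4 217.3 120.8] jaw -67.6 xax [ 0.052  0.006 -0.999] F [-0.1  0.1 -2. ] M [-0.01  0.08  0.02] w 41.3 q [-0.43  0.53 -0.08  2.09  0.13  0.48 -1.79]
```

View pics/lift.png

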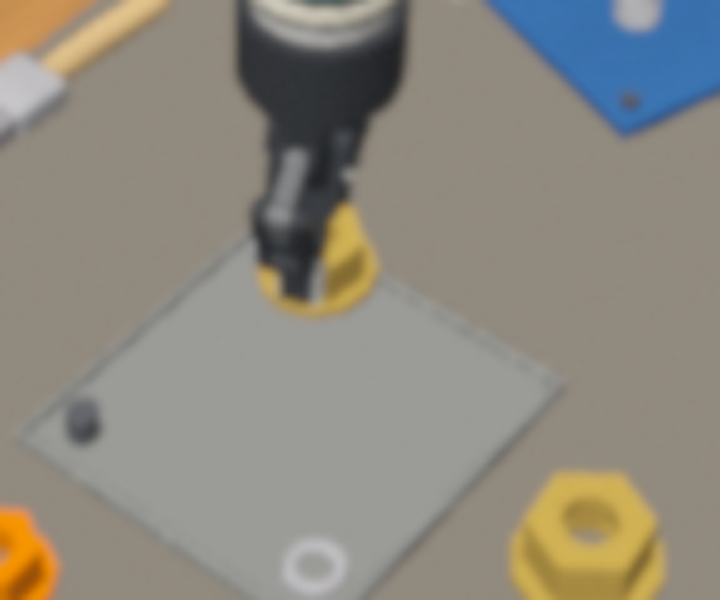

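```bash
python3 -m creep '[[[0.4,-2,0,0],[0.4,-3.5,0,0],[0.4,-3.5,0,0],[0.4,-3.5,0,0],[0.4,-3.5,0,0],[0.4,-3.5,0,0],[0.3,-3.5,0,0],[0.3,-3.5,0,0],[0.2,-3.0,0,0],[0,-1,0,0]]]' ; python3 -m creep '[[[0,0,0,0],[0,0,0,0]]]' >/dev/null;python3 st.py
```

```text
time_s: 9.9
tool_pos: [542.6, -92.9, 110.5]
tcp_rot: [0.706, 0.145, -0.679, 0.142]
ft_force: [0.7, -0.4, -2.3]
grip_width: 41.5
t 10.07 pos [540.6 -96.9 108.2] jaw -67.1 xax [ 0.031  0.01  -0.999] F [-0.1  0.3 -1.1] M [0.02 0.05 0.03] w 41.4 q [ 0.23  0.55 -0.17  2.11  0.17  0.47 -1.24]
```

```bash
python3 -m creep '[[[0.6,-2,0,0],[0.6,-1.9,0,0],[0,0,0,0],[0,0,0,0]]]' >/dev/null;python3 st.py;  python3 -m creep '[[[0,0,0,0],[0,0,0,0]]]' >/dev/null;python3 st.py; python3 - <<'E'
from h import *
ims={n:ctrl.grab_frame(n) for n in("top","side")}
for n in ims: cv2.imwrite(f"pics/over_{n}.png",ims[n][:,:,::-1])
b=ims["side"][100:220,240:384]
a=ims["top"][150:250,280:380]
o=np.hstack([cv2.resize(b,(430,360),interpolation=cv2.INTER_CUBIC),cv2.resize(a,(360,360),interpolation=cv2.INTER_CUBIC)]);cv2.imwrite("pics/over.png",o[:,:,::-1])
E
```

```text
t 10.4 pos [ 551.5 -126.2  105.8] jaw -66.3 xax [ 0.026  0.017 -1.   ] F [-1.   0.1 -1.4] M [ 0.04  0.03 -0.01] w 41.6 q [ 0.29  0.57 -0.19  2.07  0.17  0.49 -1.17]
t 10.57 pos [ 551.1 -121.5  105.4] jaw -66.0 xax [ 0.024  0.019 -1.   ] F [-0.5  0.5 -1.4] M [-0.01  0.04  0.01] w 41.2 q [ 0.29  0.57 -0.19  2.07  0.17  0.49 -1.17]
```

View pics/over.png

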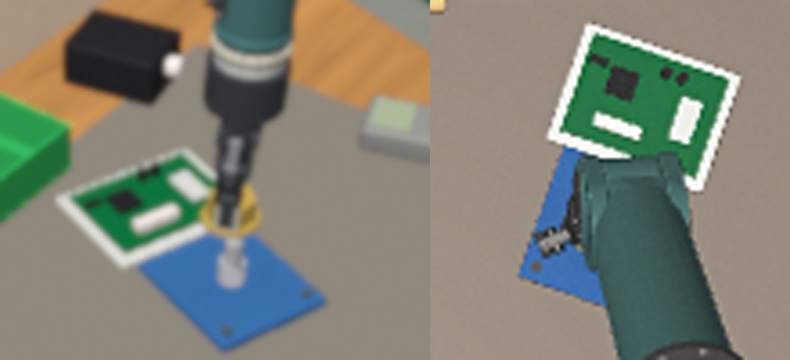

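```bash
python3 -m creep '[[[0.1,-1.5,0,0],[0,0,0,0],[0,0,0,0]]]' >/dev/null;python3 st.py;  python3 -m creep '[[[0,0,0,0],[0,0,0,0],[0,0,0,0]]]' >/dev/null;python3 st.py
```

```text
t 10.92 pos [ 551.9 -132.8  105.6] jaw -65.7 xax [ 0.024  0.021 -0.999] F [-0.4  0.4 -0.5] M [0.01 0.   0.07] w 41.6 q [ 0.31  0.57 -0.2   2.06  0.17  0.5  -1.15]
t 11.17 pos [ 551.6 -130.7  105.8] jaw -65.6 xax [ 0.024  0.022 -0.999] F [-0.9 -0.1 -0.8] M [ 0.01  0.02 -0.01] w 41.7 q [ 0.31  0.57 -0.2   2.06  0.17  0.5  -1.15]
```

```bash
python3 -m creep '[[[0.1,-0.7,-0.5,0],[0,0,0,0],[0,0,0,0],[0,0,0,0]]]' >/dev/null;python3 st.py;  python3 -m creep '[[[0,0,-0.5,0],[0,0,-0.5,0],[0,0,0,0],[0,0,0,0]]]' >/dev/null;python3 st.py
```

```text
t 11.5 pos [ 552.6 -137.5  100.2] jaw -65.5 xax [ 0.023  0.022 -0.999] F [ 1.3  0.4 -0.8] M [-0.02  0.05 -0.  ] w 41.8 q [ 0.32  0.58 -0.2   2.06  0.17  0.49 -1.14]
t 11.83 pos [ 552.6 -137.6   88.9] jaw -65.6 xax [ 0.023  0.022 -0.999] F [-1.1 -0.5 -0.9] M [-0.03  0.    0.  ] w 41.5 q [ 0.32  0.6  -0.19  2.06  0.18  0.47 -1.14]
```

```bash
python3 - <<'E'
from fit import *
im=ctrl.grab_frame("side")[:,:,::-1]
b=[280,140,80,75];k=8
c=cv2.resize(im[b[1]:b[1]+b[3],b[0]:b[0]+b[2]],None,fx=k,fy=k,interpolation=cv2.INTER_CUBIC)
fl,hx=polys(552.3,-137.5,82.7,np.radians(-66))
for L in(hx[1],fl[0],fl[1]):
    q=((P("side",L)+.5-b[:2])*k-.5); cv2.polylines(c,[q.round().astype(np.int32)],True,(255,255,0),1,cv2.LINE_AA)
a=np.linspace(0,2*np.pi,32)
for rr,z in((13.5,36),(9,36),(9,62),(5,69)):
    L=np.c_[552.3+rr*np.cos(a),-136.8+rr*np.sin(a),0*a+z]
    q=((P("side",L)+.5-b[:2])*k-.5); cv2.polylines(c,[q.round().astype(np.int32)],True,(0,0,255),1,cv2.LINE_AA)
cv2.imwrite("pics/ov2.png",c)
E
```

```text
(no output)
```

View pics/ov2.png

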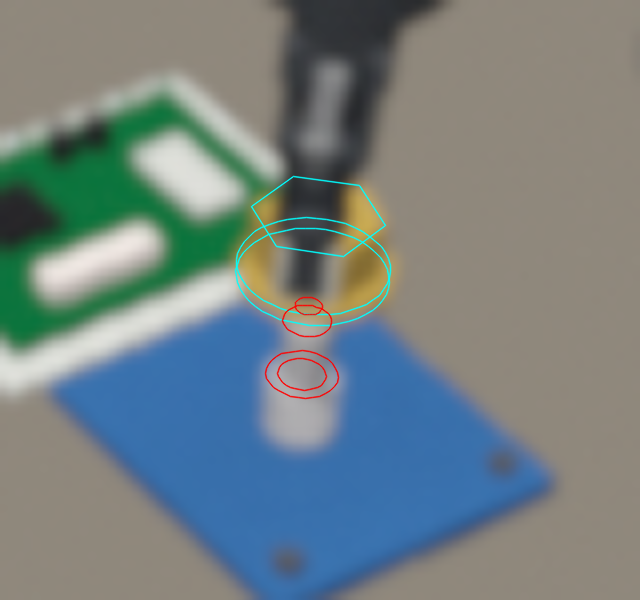

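```bash
python3 -m creep '[[[0,0,-0.5,0],[0,0,-0.5,0],[0,0,-0.4,0],[0,0,0,0]]]' >/dev/null;python3 st.py
```

```text
t 12.22 pos [ 552.7 -137.4   73.7] jaw -65.5 xax [ 0.024  0.022 -0.999] F [ 0.4  0.5 -1.2] M [-0.06  0.09  0.03] w 41.8 q [ 0.31  0.63 -0.18  2.07  0.19  0.44 -1.15]
```

```bash
python3 -m creep '[[[0,0,-0.4,0],[0,0,-0.4,0],[0,0,0,0]]]' >/dev/null;python3 st.py
```

```text
t 12.47 pos [ 552.6 -137.3   64.6] jaw -65.5 xax [ 0.023  0.023 -0.999] F [ 0.5  0.3 -0.5] M [0.03 0.09 0.01] w 41.5 q [ 0.31  0.64 -0.18  2.07  0.19  0.42 -1.15]
```

```bash
python3 -m creep '[[[0,0,-0.4,0],[0,0,-0.4,0],[0,0,0,0]]]' >/dev/null;python3 st.py
```

```text
t 12.72 pos [ 552.7 -137.3   55.7] jaw -65.5 xax [ 0.023  0.023 -0.999] F [-0.3 -0.  -1.4] M [-0.06  0.03  0.04] w 41.6 q [ 0.3   0.65 -0.17  2.08  0.2   0.4  -1.16]
```

```bash
python3 -m creep '[[[0,0,-0.4,0],[0,0,-0.2,0],[0,0,0,0]]]' >/dev/null;python3 st.py
```

```text
t 12.97 pos [ 552.8 -137.3   49. ] jaw -65.5 xax [ 0.023  0.023 -0.999] F [ 0.5  0.5 -0.9] M [-0.04  0.06  0.01] w 41.3 q [ 0.3   0.67 -0.17  2.08  0.2   0.39 -1.16]
```

```bash
python3 -m creep '[[[0,0,-0.2,0],[0,0,-0.1,0]]]' >/dev/null;python3 st.py;
```

```text
t 13.13 pos [ 552.9 -137.4   45.8] jaw -65.5 xax [ 0.024  0.022 -0.999] F [ 0.5 -0.7 -1.4] M [-0.    0.05 -0.05] w 41.3 q [ 0.3   0.67 -0.16  2.08  0.2   0.39 -1.16]
```

Still free. I'll go down by millimetres until it touches.

```bash
python3 -m creep '[[[0,0,-0.1,0],[0,0,-0.1,0]]]' >/dev/null;python3 st.py;
```

```text
t 13.3 pos [ 553.  -137.4   43.7] jaw -65.5 xax [ 0.024  0.022 -0.999] F [-0.3 -0.  -1.2] M [-0.03  0.07 -0.05] w 41.4 q [ 0.29  0.67 -0.16  2.08  0.2   0.38 -1.16]
```

```bash
python3 -m creep '[[[0,0,-0.1,0],[0,0,-0.1,0]]]' >/dev/null;python3 st.py;
```

```text
t 13.47 pos [ 553.2 -137.4   41.7] jaw -65.5 xax [ 0.024  0.022 -0.999] F [-1.2  0.1  5.2] M [0.04 0.21 0.04] w 41.7 q [ 0.29  0.68 -0.16  2.08  0.2   0.38 -1.16]
```

```bash
python3 -m creep '[[[0,0,-0.1,0],[0,0,-0.1,0]]]' >/dev/null;python3 st.py;
```

```text
t 13.63 pos [ 553.3 -137.4   41.2] jaw -65.5 xax [ 0.024  0.022 -0.999] F [-2.4  0.4 11.4] M [0.13 0.56 0.  ] w 41.5 q [ 0.29  0.68 -0.16  2.08  0.2   0.38 -1.16]
```

```bash
python3 -m creep '[[[0,0,0.05,0],[0,0,0,0],[0,0,0,0]]]' 0.4 >/dev/null;python3 st.py; python3 -m creep '[[[0,0,0,0],[0,0,0,0],[0,0,0,0]]]' 1 30 >/dev/null;python3 st.py
```

```text
t 13.88 pos [ 554.1 -137.4   42.6] jaw -65.5 xax [ 0.026  0.021 -0.999] F [ 0.5 -0.3  0. ] M [-0.06  0.03 -0.03] w 51.2 q [ 0.29  0.68 -0.16  2.08  0.2   0.38 -1.16]
t 14.13 pos [ 553.8 -137.    42.8] jaw -65.5 xax [ 0.025  0.022 -0.999] F [0.3 0.9 0.1] M [0.03 0.11 0.03] w 42.0 q [ 0.29  0.68 -0.16  2.08  0.2   0.38 -1.16]
```

```bash
python3 -m creep '[[[-0.05,0,-0.05,0.1],[0,0,-0.05,0.1]]]' >/dev/null;python3 st.py;
```

```text
t 14.3 pos [ 553.7 -136.1   42.1] jaw -53.7 xax [ 0.021  0.027 -0.999] F [-0.6  0.3 -1.7] M [ 0.02  0.22 -0.03] w 41.3 q [ 0.33  0.68 -0.22  2.07  0.28  0.39 -1.03]
```

```bash
python3 -m creep '[[[-0.05,0,-0.05,0.1],[0,0,-0.05,0.1]]]' >/dev/null;python3 st.py;
```

```text
t 14.47 pos [ 552.9 -135.9   40.6] jaw -41.6 xax [ 0.015  0.03  -0.999] F [ 0.8 -0.3 -1.4] M [-0.08 -0.    0.02] w 42.1 q [ 0.37  0.69 -0.27  2.07  0.35  0.41 -0.89]
```

```bash
python3 -m creep '[[[0,0,-0.1,0],[0,0,-0.1,0]]]' >/dev/null;python3 st.py;
```

```text
t 14.63 pos [ 552.8 -136.4   37.9] jaw -41.7 xax [ 0.015  0.031 -0.999] F [-0.1  0.4  2. ] M [ 0.13  0.02 -0.02] w 41.5 q [ 0.37  0.7  -0.27  2.07  0.36  0.41 -0.89]
```

```bash
python3 -m creep '[[[0,0,-0.1,0],[0,0,-0.1,0]]]' >/dev/null;python3 st.py;
```

```text
t 14.8 pos [ 552.9 -136.4   37.2] jaw -41.9 xax [ 0.014  0.031 -0.999] F [-3.1  0.4 14.1] M [0.18 0.75 0.06] w 41.9 q [ 0.37  0.7  -0.27  2.07  0.35  0.41 -0.89]
```

```bash
python3 -m creep '[[[0,0,0.05,0],[0,0,0,0],[0,0,0,0],[0,0,0,0]]]' 0.15 >/dev/null;python3 st.py; python3 -m creep '[[[0,0,0.2,0.11],[0,0,0,0.11],[0,0,0,0.11],[0,0,0,0.11],[0,0,0,0.11],[0,0,0,0.11],[0,0,0,0]]]' >/dev/null;python3 st.py;
```

```text
t 15.13 pos [ 553.6 -136.4   38.2] jaw -42.3 xax [ 0.016  0.029 -0.999] F [ 0.7 -0.1 -0.4] M [-0.06 -0.01 -0.02] w 72.3 q [ 0.37  0.69 -0.26  2.07  0.35  0.41 -0.9 ]
t 15.72 pos [ 553.3 -136.3   38.9] jaw -2.8 xax [-0.007  0.031 -0.999] F [ 0.1  0.4 -0.6] M [-0.03 -0.02  0.02] w 72.9 q [ 0.5   0.73 -0.45  2.05  0.57  0.5  -0.42]
```

```bash
python3 -m creep '[[[0,0,0,0.12],[0,0,0,0.12],[0,0,0,0.12],[0,0,0,0.12],[0,0,0,0.12],[0,0,0,0.12],[0,0,0,0.12],[0,0,0,0]]]' >/dev/null;python3 st.py;
```

```text
t 16.38 pos [ 552.  -136.9   37.1] jaw 46.0 xax [-0.031  0.014 -0.999] F [-0.4  0.8 -0.7] M [ 0.   -0.02 -0.01] w 72.7 q [ 0.63  0.79 -0.66  2.03  0.8   0.63  0.22]
```

```bash
python3 -m creep '[[[0.05,0,0.1,0.12],[0,0,0,0.12],[0,0,0,0.12],[0,0,0,0.12],[0,0,0,0.06],[0,0,0,0]]]' >/dev/null;python3 st.py;
```

```text
t 16.88 pos [ 551.1 -137.1   36.7] jaw 76.5 xax [-0.038 -0.005 -0.999] F [-0.4 -0.9 -0.2] M [ 0.03 -0.04  0.01] w 72.4 q [ 0.69  0.83 -0.77  2.03  0.91  0.72  0.65]
```

```bash
python3 -m creep '[[[0.07,0.04,0.08,0.02],[0,0,0,0],[0,0,0,0]]]' 0.4 >/dev/null;python3 st.py; python3 -m creep '[[[0,0,0,0],[0,0,0,0],[0,0,0,0]]]' 1 30 >/dev/null; python3 st.py
```

```text
t 17.13 pos [ 551.4 -136.8   37.1] jaw 77.1 xax [-0.039 -0.005 -0.999] F [ 0.1 -0.4  0.2] M [-0.01 -0.07 -0.06] w 51.3 q [ 0.69  0.83 -0.78  2.03  0.91  0.72  0.66]
t 17.38 pos [ 551.4 -136.5   37.5] jaw 76.9 xax [-0.039 -0.006 -0.999] F [-0.2 -0.5  0.3] M [ 0.   -0.04  0.05] w 41.2 q [ 0.69  0.83 -0.78  2.03  0.91  0.72  0.65]
```

```bash
python3 -m creep '[[[0,0,-0.03,-0.1],[0,0,-0.03,-0.1]]]' >/dev/null;python3 st.py
```

```text
t 17.55 pos [ 551.5 -136.6   37. ] jaw 65.0 xax [-0.039  0.002 -0.999] F [0.3 0.6 1. ] M [-0.02  0.02  0.01] w 41.8 q [ 0.67  0.81 -0.73  2.03  0.87  0.69  0.49]
```

```bash
python3 -m creep '[[[0,0,-0.03,-0.1],[0,0,-0.03,-0.1]]]' >/dev/null;python3 st.py
```

```text
t 17.72 pos [ 551.6 -136.9   36.5] jaw 52.9 xax [-0.037  0.01  -0.999] F [-0.1  0.1  0.5] M [-0.05  0.04 -0.  ] w 41.6 q [ 0.64  0.8  -0.69  2.03  0.83  0.66  0.32]
```

```bash
python3 -m creep '[[[0,0,-0.03,-0.1],[0,0,-0.03,-0.1],[0,0,-0.03,-0.1]]]' >/dev/null;python3 st.py
```

```text
t 17.97 pos [ 551.5 -137.1   35.7] jaw 34.7 xax [-0.032  0.021 -0.999] F [-0.5  0.2 -0.1] M [-0.01  0.03 -0.02] w 41.7 q [ 0.6   0.78 -0.62  2.03  0.75  0.61  0.07]
```

```bash
python3 -m creep '[[[0,0,-0.03,-0.1],[0,0,-0.03,-0.1],[0,0,-0.03,-0.1]]]' >/dev/null;python3 st.py
```

```text
t 18.22 pos [ 551.6 -137.2   34.9] jaw 16.6 xax [-0.024  0.03  -0.999] F [ 0.4 -0.3  1.7] M [-0.   -0.07 -0.02] w 41.4 q [ 0.56  0.76 -0.54  2.04  0.68  0.56 -0.17]
```

```bash
python3 -m creep '[[[0,0,-0.03,-0.1],[0,0,-0.03,-0.1],[0,0,-0.03,-0.1]]]' >/dev/null;python3 st.py
```

```text
t 18.47 pos [ 551.6 -137.3   34.2] jaw -1.6 xax [-0.013  0.036 -0.999] F [-0.3 -0.3  0.8] M [-0.03  0.09  0.06] w 41.5 q [ 0.51  0.74 -0.46  2.05  0.59  0.5  -0.41]
```

```bash
python3 -m creep '[[[0,0,-0.03,-0.1],[0,0,-0.03,-0.1],[0,0,-0.03,-0.1]]]' >/dev/null;python3 st.py
```

```text
t 18.72 pos [ 551.6 -137.5   33.4] jaw -19.8 xax [-0.001  0.038 -0.999] F [-0.3  0.  -0. ] M [-0.06  0.08 -0.04] w 41.3 q [ 0.46  0.72 -0.38  2.06  0.5   0.46 -0.64]
```

```bash
python3 -m creep '[[[0,0,-0.03,-0.1],[0,0,-0.03,-0.1],[0,0,-0.03,-0.1]]]' >/dev/null;python3 st.py
```

```text
t 18.97 pos [ 551.5 -137.6   32.6] jaw -37.9 xax [ 0.01   0.036 -0.999] F [-0.1 -0.9 -1. ] M [-0.03  0.07 -0.01] w 41.0 q [ 0.4   0.71 -0.3   2.07  0.39  0.41 -0.86]
```

```bash
python3 -m creep '[[[0,0,-0.03,-0.1],[0,0,-0.03,-0.1],[0,0,-0.03,-0.1]]]' >/dev/null;python3 st.py
```

```text
t 19.22 pos [ 551.6 -137.6   31.8] jaw -56.1 xax [ 0.022  0.031 -0.999] F [ 0.6 -0.5 -0.7] M [-0.01  0.04 -0.02] w 41.4 q [ 0.34  0.7  -0.21  2.08  0.28  0.37 -1.07]
```

```bash
python3 -m creep '[[[0,0,-0.03,-0.1],[0,0,-0.03,-0.1],[0,0,-0.03,-0.1]]]' >/dev/null;python3 st.py
```

```text
t 19.47 pos [ 551.7 -137.5   31. ] jaw -74.2 xax [ 0.03   0.023 -0.999] F [ 0.6  0.6 -1.6] M [-0.01  0.02  0.01] w 41.4 q [ 0.27  0.69 -0.13  2.09  0.16  0.34 -1.27]
```

```bash
python3 -m creep '[[[0,0,-0.03,-0.1],[0,0,-0.03,-0.1],[0,0,-0.03,-0.1]]]' >/dev/null;python3 st.py
```

```text
t 19.72 pos [ 551.6 -137.1   30.1] jaw -92.3 xax [ 0.036  0.013 -0.999] F [-0.5 -0.1  0. ] M [ 0.    0.03 -0.  ] w 41.6 q [ 0.21  0.69 -0.05  2.1   0.04  0.32 -1.47]
```

```bash
python3 -m creep '[[[0,0,-0.03,-0.1],[0,0,-0.02,-0.06],[0,0,0,0]]]' >/dev/null;python3 st.py
```

```text
t 19.97 pos [ 551.8 -136.5   29.7] jaw -102.1 xax [ 0.038  0.006 -0.999] F [-0.6 -0.8 -0.3] M [-0.23  0.12  0.  ] w 41.5 q [ 0.17  0.69 -0.    2.1  -0.03  0.31 -1.58]
```

```bash
python3 -m creep '[[[0,0,0,0],[0,0,0,0],[0,0,0,0]]]' 0.4 >/dev/null;python3 st.py; python3 -m creep '[[[0,0,0.3,0],[0,0,0.5,0],[0,0,1,0],[0,0,1.5,0],[0,0,0,0]]]' 0.15 >/dev/null;python3 st.py
```

```text
t 20.22 pos [ 552.1 -135.8   29.7] jaw -101.9 xax [ 0.038  0.007 -0.999] F [ 0.3 -0.2 -0.6] M [ 0.01  0.   -0.  ] w 51.3 q [ 0.17  0.69 -0.    2.1  -0.03  0.31 -1.58]
t 20.63 pos [ 551.8 -135.7   65. ] jaw -101.8 xax [ 0.037  0.008 -0.999] F [-0.1  0.6  0.7] M [-0.01 -0.   -0.04] w 72.2 q [ 0.17  0.63 -0.    2.09 -0.03  0.38 -1.58]
```

```bash
python3 -m creep '[[[0,0,2,0],[0,0,3,0],[0,0,3,0],[0,0,3,0],[0,0,3,0],[0,0,0,0]]]' >/dev/null; python3 -m creep '[[[0,-3,0,0],[0,-3.5,0,0],[0,-3.5,0,0],[0,-3.5,0,0],[0,-3.5,0,0],[0,-3.5,0,0],[0,-3.5,0,0],[0,-1,0,0],[0,0,0,0]]]' >/dev/null; python3 st.py
cat > chk.py <<'E'
from fit import *
I={n:ctrl.grab_frame(n)[:,:,::-1] for n in("top","side")}
for n in I: cv2.imwrite(f"pics/fin_{n}.png",I[n])
out=[]
for n,b,k in(("side",[280,150,70,70],6),("top",[305,190,45,50],8)):
  for draw in(0,1):
    c=cv2.resize(I[n][b[1]:b[1]+b[3],b[0]:b[0]+b[2]],None,fx=k,fy=k,interpolation=cv2.INTER_CUBIC)
    if draw:
      fl,hx=polys(552.3,-136.8,22.7,np.radians(-102))
      for L in(hx[1],fl[0],fl[1]):
        q=((P(n,L)+.5-b[:2])*k-.5); cv2.polylines(c,[q.round().astype(np.int32)],True,(255,0,255),1,cv2.LINE_AA)
    out.append(cv2.resize(c,(390,390)))
o=np.hstack(out[:2]);cv2.imwrite("pics/fin_s.png",o);cv2.imwrite("pics/fin_t.png",np.hstack(out[2:]))
E
python3 chk.py
```

```text
t 21.88 pos [ 548.  -392.7  216.3] jaw -101.1 xax [ 0.045  0.007 -0.999] F [-0.1  0.5  0.7] M [ 0.02  0.04 -0.02] w 72.5 q [ 0.56  0.53  0.02  1.77 -0.06  0.81 -1.16]
```

View pics/fin_s.png

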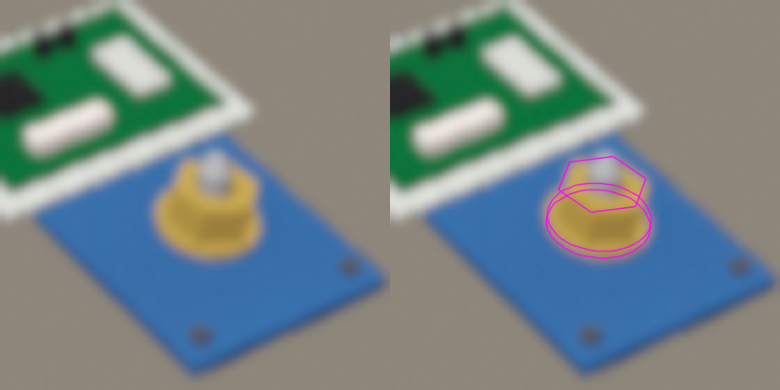

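View pics/fin_top.png

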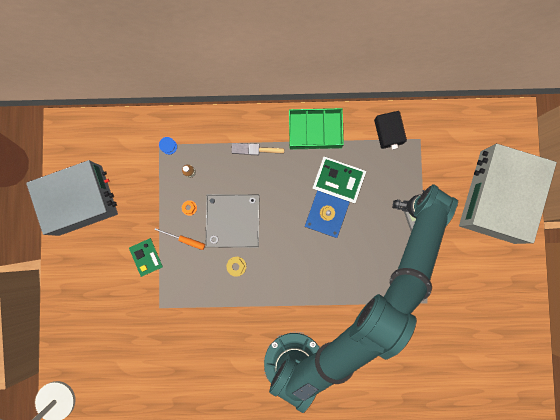

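```bash
python3 - <<'E'
from fit import *
im=cv2.imread("pics/fin_side.png")[:,:,::-1].astype(float); b=[300,170,36,36]
c=im[b[1]:b[1]+b[3],b[0]:b[0]+b[2]]; f=c[:,:,0]-c[:,:,2]
W=np.clip((f-0)/(0.6*np.percentile(f,98)),0,1)
for z0 in(18,20,22,24,26,30,36):
    g=lambda q:((sil("side",[q[0],q[1],np.radians(-102)],z0,b)-W)**2)[14:].sum()
    x0=np.array([552.3,-136.8]); print(z0,round(g(x0),2))
E
python3 - <<'E'
import cv2,numpy as np
a=cv2.imread("pics/top0.png").astype(int);b=cv2.imread("pics/fin_top.png").astype(int)
d=(abs(a-b).max(2)>40).astype(np.uint8)
n,l,s,_=cv2.connectedComponentsWithStats(d)
print([tuple(int(v) for v in x) for x in s[1:] if x[4]>3])
E
```

```text
18 26.5
20 17.9
22 9.24
24 5.28
26 8.45
30 26.76
36 57.16
[(311, 184, 249, 234, 20464), (319, 205, 16, 16, 171), (226, 216, 15, 15, 146), (306, 356, 13, 21, 91), (295, 360, 5, 3, 9), (282, 363, 10, 8, 34), (269, 365, 41, 48, 335), (316, 366, 5, 2, 8), (304, 390, 10, 1, 10), (293, 401, 5, 3, 6), (300, 401, 3, 4, 4)]
```

```bash
python3 -m creep '[[[0,0,0,0],[0,0,0,0]]]' >/dev/null; python3 st.py; python3 -c "
from station import ctrl
print(ctrl.finish_job())"
```

```text
t 22.15 pos [ 548.9 -384.9  215.7] jaw -100.7 xax [ 0.043  0.013 -0.999] F [-1.1 -0.1 -0. ] M [ 0.01  0.05 -0.03] w 72.4 q [ 0.55  0.53  0.01  1.77 -0.06  0.81 -1.16]
the job is handed in; nothing more can be done
None
```

The smaller brass nut from the tray is on the blue holder's stud, threaded on about half a turn and standing level. I handed the job in at about 22 s.

- **Pick and set down:** I lifted the nut from the tray and lowered it over the stud. It met the thread top with its underside at about 36 mm, as expected. I opened the gripper once so the nut settled level, then gripped it again.
- **Backing off:** About 24° anticlockwise, it dropped about 5 mm to the entry floor. That is twice the height of a rib, so it was the real drop.
- **Turning on:** I moved the grip round by 120° to stay within the wrist's range, then turned the nut clockwise 179°. It went down 7.8 mm, against 7.85 mm expected, with almost no force or torque.
- **Forces:** The highest wrist force I read was about 14 N.

**Last checks:**
- The side picture shows the nut level on the stud. The outline fit puts its underside near 24 mm, while the arm's readings gave about 22.7 mm. That is within the play and the camera error.
- The before-and-after top pictures show no change other than the nut and the arm. The meter is partly hidden by the arm in the last one, so I could not check it fully.
- The tool tilted up to about 3° during the moves. That is why I let the nut settle and gripped it again.
- I did not tug the nut upward to test the thread.

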